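# Stop the shaker and point out the flask

### The arm

A 6-joint arm with a two-finger parallel gripper is mounted at the origin on the work surface. World frame = base frame: x ahead of the robot, y to its left, z up, the work surface at z = 0. Lengths are in mm, angles in rad, forces in N, time in s.
With the tool pointing down it reaches from about 325 to 775 mm from the base axis. Payload 5.5 kg.
Tool frame: the origin (TCP) lies between the finger pads, 19 mm behind the fingertips; this is the grasp point; z points along the fingers, y is the line along which they close (so a half turn about z gives the same grasp; the last joint's range is limited). The gripper opens to 88 mm and grips with 3 to 60 N. Pads are 20 mm wide; open, the fingers measure 115 mm over their backs; the gripper's body (75 mm by 178 mm) begins 61 mm behind the grasp point.
Start: joints at [-1.289, 0.091, 1.231, -0, 1.82, -0.057], TCP at [199.413, -565.907, 241.331] pointing down, gripper open.
Joint ranges: [-2.87, 2.87], [-0.86, 2.18], [0.17, 2.46], [-1.51, 4.65], [0.06, 2.69], [-2.65, 2.65]. Speed limits (rad/s): [2.57, 2.57, 3.01, 3.14, 3.14, 3.14].

### API

Orientations are given as a rotation vector (axis times angle).
In Python, from workcell import telemetry, imaging, hand_in gives the robot as it stands. The module is installed in compiled form; this text tells all that it offers.
- The arm moves only by the tool arm_command, never from a script. Its arguments are lists of equal length, an entry for each row: "dp": the shift along the tool's x, y, z in m, a list of three; "twist": the turn about the tool's z in rad; "gripper": the closure in counts, from 0 (fully open) to 255 (shut). A call has 1 to 10 rows; each row shifts and turns the commanded pose from where the row before left it, along the tool's axes as they then stand; what a row does not reach is not made up. A row lasts 1/10 s, in which the tool goes at most 50 mm and 8.59 degrees, less where a joint would pass 70% of its speed; a pose out of reach is approached as far as the arm can. A call with a gripper value outside its range is refused whole. The fingers move at their own pace and stop on an object; "squeeze" is the grip in N (left out, the last holds). Time passes only in rows, so rows that do not move let the fingers close. It gives the time, the measured TCP pose, the force, the opening and the grip force at its end, in the units of the state.
- telemetry.read_state(): the state, without advancing time (a new reading comes with each control period).
- imaging.get_image(name): name is "side" or "top"; returns a dict with "frame" (480x640x3 uint8, red, green, blue), "fx", "fy", "cx", "cy" (pixels), "world_from_camera" (4x4, takes a point from camera to world coordinates). Camera axes: x right, y down, z forward; pixel columns grow to the right and rows downward; lengths in mm; the calibration is good to about 2 mm. A picture is of the moment at which its call begins. There is no depth.
- hand_in(): hands the job in; it is judged then, once.
The state is a dict: "clock": time; "q": joint angles; "qvel": joint speeds; "joint_efforts": joint torques, N m; "position": TCP position; "ee_rot": TCP orientation; "contact_force": force on the tool from outside, world axes, zero at the start; "ft_torque": the same for the moment, N m; "width": finger opening in mm; "gripper_force": force on a finger pad.
Only numpy, scipy, OpenCV 4.12 (cv2) and the standard library are available. Lean on these libraries where they do the work, as an engineer would, in place of code of your own. Each camera call takes 0.05 s, during which the arm holds its last target. There are 200 camera calls.

### The job

Press the shaker's stop button, the larger of the two round buttons on its control ledge, fully down and let it come up again; leave the small start button alone. Then point down at the conical flask standing in the shaker's tray: hold the fingertips just above the middle of its cap, two to five centimetres clear and not touching it, for two seconds, and finish while still pointing there. Do not lift, carry or shift anything, and do not touch that flask at all.

Things in the scene. Friction and masses are not known exactly. Their poses are not given: they have to be found in the camera images.
- shaker: Fixed grey shaker, 290 mm square, on a white foam slab (330 mm, 20 thick). Origin: under the slab's centre; x from the control ledge to the tray. Ledge top 90 mm up; buttons at x -105, y +55 and -55 mm, stop on either side. Tray x -34 to 149, y -138 to 138 mm, floor 94 and rim 114 mm up; 6 cells at x 13.5, 101.5 and y -89, 0, 89 mm hold the flask and five bottles in any order.
- stop_top (a point): Centre of the top face of the stop button: the larger round cap, 36 mm across, in a low grey housing. It is pressed straight down.
- stop (a joint): Travel of the stop button in m: 0 up, 0.006 fully down; a spring of about 5 N at full travel brings it back. A press counts from 0.0045.
- start_top (a point): Centre of the top face of the start button: the small round cap, 18 mm across, of the same colour. Not to be pressed.
- start (a joint): Travel of the start button in m: 0 up, 0.006 fully down.
- flask_top (a point): Centre of the top face of the cap of the flask to point at; z up. The cap is blue, 36 mm across and 22 mm high; its top is 96 mm above the flask's base, about 190 mm above the bench and 9 mm below the tops of the bottles around it.
- flask: The flask to point at: the only conical one in the tray, loose. Clear glass cone 72 mm across at the foot, 28 mm at the neck, with a blue cap narrower than the bottles' caps. Origin: centre of its underside; z up.
- bottle1: Straight-sided clear glass bottle with a wide blue screw cap, 58 mm across, 105 mm high, standing loose in a cell of the tray. Origin: centre of its underside; z up. Leave it.
- bottle2: Straight-sided clear glass bottle with a wide blue screw cap, 58 mm across, 105 mm high, standing loose in a cell of the tray. Origin: centre of its underside; z up. Leave it.
- bottle3: Straight-sided clear glass bottle with a wide blue screw cap, 58 mm across, 105 mm high, standing loose in a cell of the tray. Origin: centre of its underside; z up. Leave it.
- bottle4: Straight-sided clear glass bottle with a wide blue screw cap, 58 mm across, 105 mm high, standing loose in a cell of the tray. Origin: centre of its underside; z up. Leave it.
- bottle5: Straight-sided clear glass bottle with a wide blue screw cap, 58 mm across, 105 mm high, standing loose in a cell of the tray. Origin: centre of its underside; z up. Leave it.
- spare_flask: A second flask just like the one in the tray, but standing loose on the bench beside the shaker; 72 mm across, 96 mm high. Origin: centre of its underside. Not the one to point at.
- beaker: Empty glass beaker standing loose on the bench, 68 mm across, 90 mm high. Origin: centre of its underside. Leave it.
- pot: White plastic pot with a lid, loose on the bench, 50 mm across, 60 mm high. Origin: centre of its underside. Leave it.
Mind the look-alikes: they are no part of the job. What is shaped like the bottle1 but red is not meant.

How it is judged (in metres and radians):
On the way, in this order (a step that is already met when the one before it is completed fails the run):
1. the stop button is pressed down (at least 4.5 mm of its 6 mm) (value of joint stop above 0.0045 m), for 0.05 s.
2. the stop button is up again and the tool point dwells over the cap of the conical flask in the tray, pointing down at it, for 1.5 s (value of joint stop below 0.002 m and horizontal distance between the grasp point and flask_top below 0.022 m and z of the grasp point in the frame of flask_top between 0.01 and 0.085 m and angle between the grasp point's own z axis and vertical above 2.1 rad), for 1.5 s.
At the end, for the whole second after the job is handed in: TCP within 22 mm sideways of the middle of the tray flask's cap and 10 to 85 mm above the cap's top, tool axis within 60 degrees of straight down. Both buttons up (under 2 mm). Every vessel upright (within 0.15 rad), at rest, within 12 mm of its start (all of step 2 and value of joint start below 0.002 m and distance of each of flask, bottle1, bottle2, bottle3, bottle4, bottle5, spare_flask, beaker, pot from where it was at the start of the episode below 0.012 m and angle between each of flask, bottle1, bottle2, bottle3, bottle4, bottle5, spare_flask, beaker, pot's own z axis and vertical below 0.15 rad and linear speed of each of flask, bottle1, bottle2, bottle3, bottle4, bottle5 below 0.02 m/s); the robot touches nothing.
It fails at once if the robot touches the flask to be pointed at (contact force between flask and the fingers above 0.2 N or contact force between flask and the arm above 0.2 N).
It fails at once if the start button is pressed (over 3 mm) (value of joint start above 0.003 m).
It fails at once if a vessel is lifted, carried or shifted by more than 12 mm, or tipped by more than 0.2 rad (distance of any of flask, bottle1, bottle2, bottle3, bottle4, bottle5, spare_flask, beaker, pot from where it was at the start of the episode above 0.012 m or angle between any of flask, bottle1, bottle2, bottle3, bottle4, bottle5, spare_flask, beaker, pot's own z axis and vertical above 0.2 rad).
It also fails if it takes over 35 s, if anything falls off the work surface, if the arm or the gripper's body presses on something with over 40 N, if the wrist force passes 120 N, or if a joint passes its speed limit or range.

## Working session

There is one attempt and no reset: what is moved stays moved. The work goes in short steps, Python scripts to look and compute and a tool call to move; the robot and the scene stay as the last step left them, time stands still between calls to the robot, and variables do not carry over. Pictures are saved under pics/ and viewed, at most 10 in all, crops included, and the job is handed in when it is done.

Besides the shell and the picture viewer there is one more tool, called after "Request:" in YAML: its name, and indented under it one key for each argument. arm_command: Moves the arm, as the interface text tells. Its arguments: {"type":"object","properties":{"dp":{"type":"array"},"twist":{"type":"array"},"gripper":{"type":"array"},"squeeze":{"type":"number"}},"required":["dp","twist","gripper"]}

```bash
mkdir -p pics; python3 - <<'E'
from workcell import telemetry, imaging
import cv2,pickle
for n in("top","side"):
    d=imaging.get_image(n);pickle.dump(d,open(n+".pkl","wb"))
    cv2.imwrite(f"pics/{n}1.png",d["frame"][...,::-1])
    print(n,d["fx"],d["fy"],d["cx"],d["cy"],d["world_from_camera"])
s=telemetry.read_state();print(s["clock"],s["position"],s["ee_rot"],s["width"])
E
```

```text
top 552.0927076317262 552.0927076317262 323.2462354658756 244.62548038166165 [[ 2.26351364e-02 -9.93792294e-01  1.08924410e-01  4.29894483e+02]
 [-9.99425110e-01 -2.52439710e-02 -2.26316602e-02  2.52566937e+01]
 [ 2.52408541e-02 -1.08349520e-01 -9.93792373e-01  1.50537488e+03]
 [ 0.00000000e+00  0.00000000e+00  0.00000000e+00  1.00000000e+00]]
side 442.05202895896394 442.05202895896394 320.44554571151804 241.7936532274343 [[-9.92468712e-01 -9.14169370e-02  8.15401705e-02  4.87182968e+02]
 [-1.20963531e-01  6.26328599e-01 -7.70117075e-01  7.48080208e+02]
 [ 1.93308033e-02 -7.74180489e-01 -6.32669654e-01  7.30049285e+02]
 [ 0.00000000e+00  0.00000000e+00  0.00000000e+00  1.00000000e+00]]
0.1 [ 199.32258969 -565.68223218  240.32734403] [-3.09492279e+00 -5.29343074e-01  4.03240337e-04] 87.72356487277844
```

View pics/top1.png

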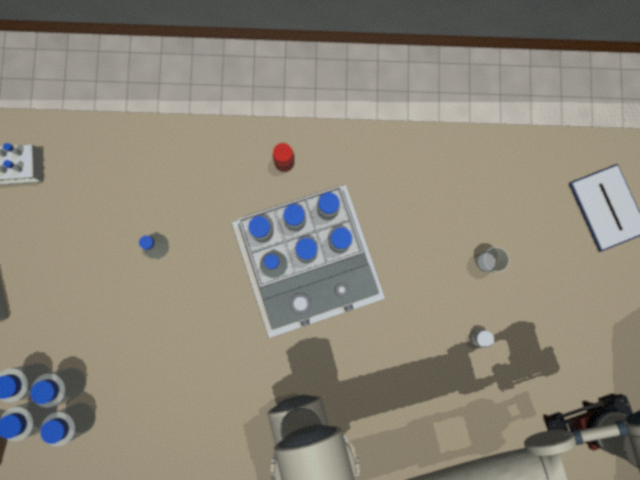

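View pics/side1.png

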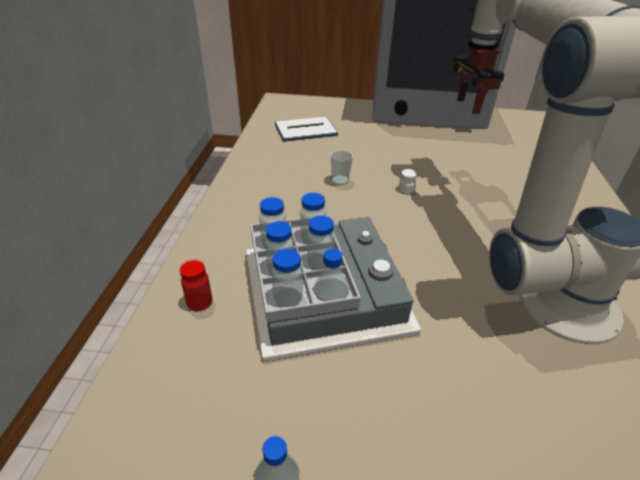

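Top view: the stop candidates are the large cap at (300,303) and the small one at (341,290), so stop is the large one on the left. The flask candidates are the small cap at (271,262) in the tray and the spare flask on the bench at (147,242). The one in the tray is meant, at side view (333,258). I'll confirm this in an enlarged crop.

```bash
python3 - <<'E'
import cv2,pickle,numpy as np
a=pickle.load(open("top.pkl","rb"))["frame"][...,::-1][180:340,225:390]
b=pickle.load(open("side.pkl","rb"))["frame"][...,::-1][190:350,240:420]
a=cv2.resize(a,None,fx=3.5,fy=3.5,interpolation=cv2.INTER_CUBIC)[:, :400]
a=cv2.resize(pickle.load(open("top.pkl","rb"))["frame"][...,::-1][240:320,250:350],None,fx=4,fy=4,interpolation=cv2.INTER_CUBIC)
b=cv2.resize(pickle.load(open("side.pkl","rb"))["frame"][...,::-1][220:300,310:410],None,fx=4,fy=4,interpolation=cv2.INTER_CUBIC)
cv2.imwrite("pics/crop.png",np.hstack([a,b]))
E
```

```text
(no output)
```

View pics/crop.png

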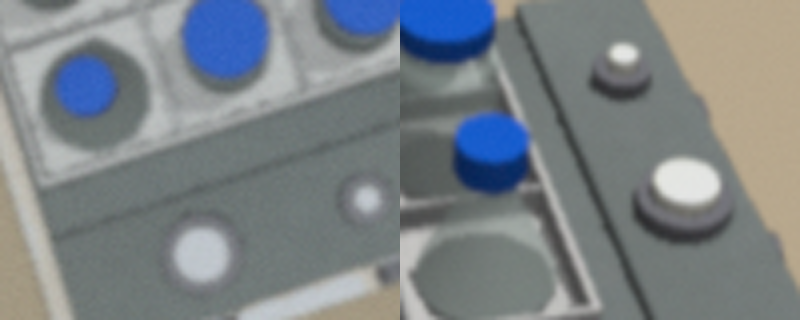

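The crop confirms it. The tray flask's narrow cap is at top (271.5,261.5) and side (333,254.5). The stop button is at top (300,303.5) and side (381.5,265), and the small start button at top (341.5,289.5) and side (366,233).

```bash
python3 - <<'E'
import pickle,numpy as np
from scipy.spatial.transform import Rotation as R
D={n:pickle.load(open(n+".pkl","rb")) for n in("top","side")}
def ray(n,u,v):
    d=D[n];M=d["world_from_camera"];r=M[:3,:3]@[(u-d["cx"])/d["fx"],(v-d["cy"])/d["fy"],1];return M[:3,3],r/np.linalg.norm(r)
def tri(a,b):
    A=0;B=0
    rs=[ray("top",*a),ray("side",*b)]
    for o,r in rs:
        P=np.eye(3)-np.outer(r,r);A=A+P;B=B+P@o
    x=np.linalg.solve(A,B);return x,[round(float(np.linalg.norm(np.cross(r,x-o))),1) for o,r in rs]
def atz(n,p,z): o,r=ray(n,*p);return (o+r*(z-o[2])/r[2]).round(1)
P={}
for k,a,b,z in(("flask",(271.1,261.1),(332.9,254.1),190),("stop",(299.9,303.1),(381.4,264.9),105),("start",(341.4,289.4),(365.6,232.9),105)):
    P[k]=tri(a,b)[0];print(k,*tri(a,b),atz("top",a,z),atz("side",b,z))
e=P["stop"]-P["start"];print("btn dist",np.hypot(*e[:2]))
ey=e[:2]/np.hypot(*e[:2]);ex=np.array([ey[1],-ey[0]]);m=(P["stop"]+P["start"])[:2]/2
o=m+105*ex;print("yaw ex",np.degrees(np.arctan2(ex[1],ex[0])),"flask pred",o+13.5*ex+89*ey, "in frame",[ex@(P["flask"][:2]-o),ey@(P["flask"][:2]-o)])
from workcell import telemetry
s=telemetry.read_state();M=R.from_rotvec(s["ee_rot"]).as_matrix();print(M.round(4))
E
```

```text
flask [530.67019949 118.98105844 186.23925768] [1.0, 1.0] [531.4 118.7 190. ] [529.3 123.4 190. ]
stop [432.56461348  48.88391072 108.43862979] [1.1, 1.1] [433.7  48.9 105. ] [431.2  45.1 105. ]
start [469.71455338 -54.92724725 108.84077608] [0.7, 0.7] [470.5 -55.2 105. ] [468.9 -59.8 105. ]
btn dist 110.25821762620018
yaw ex 19.690295538359866 flask pred [532.72332169 120.70118189] in frame [np.float64(10.987357565148576), np.float64(88.07222660844789)]
[[ 9.432e-01  3.323e-01 -5.000e-04]
 [ 3.323e-01 -9.432e-01  1.700e-03]
 [ 0.000e+00 -1.700e-03 -1.000e+00]]
```

The two views agree to about 1 mm. The button spacing comes out at 110.3 mm against 110, and the flask lies at (11, 88) mm in the shaker frame against (13.5, 89). The tool's yaw already matches the shaker's. I'll move above the stop button, closing the fingers on the way.

Request:
arm_command:
  dp:
    - [0.0265,-0.0314,0]
    - [0.0265,-0.0314,0]
    - [0.0265,-0.0314,0]
    - [0.0265,-0.0314,0]
    - [0.0265,-0.0314,0]
    - [0.0265,-0.0314,0]
    - [0.0265,-0.0314,0]
    - [0.0265,-0.0314,0]
    - [0.0265,-0.0314,0]
    - [0.0265,-0.0314,0]
  twist: [0,0,0,0,0,0,0,0,0,0]
  gripper: [255,255,255,255,255,255,255,255,255,255]
  squeeze: 5

```text
clock: 1.1
position: [345.1, -180.0, 241.0]
ee_rot: [-3.097, -0.529, 0.0]
contact_force: [0.5, -0.6, -0.4]
width: 11.4
gripper_force: 0.0
```

Request:
arm_command:
  dp:
    - [0.0265,-0.0314,0]
    - [0.0265,-0.0314,0]
    - [0.0265,-0.0314,0]
    - [0.0265,-0.0314,0]
    - [0.0265,-0.0314,0]
    - [0.0265,-0.0314,0]
    - [0,0,0]
    - [0,0,0]
  twist: [0,0,0,0,0,0,0,0]
  gripper: [255,255,255,255,255,255,255,255]

```text
clock: 1.9
position: [432.1, 49.4, 240.8]
ee_rot: [3.096, 0.533, -0.002]
contact_force: [-0.5, -0.9, -0.7]
width: 0.3
gripper_force: 0.0
```

Over the button and closed. I'll descend to about 15 mm above it and look.

Request:
arm_command:
  dp:
    - [0,0,0.02]
    - [0,0,0.02]
    - [0,0,0.02]
    - [0,0,0.02]
    - [0,0,0.018]
    - [0,0,0]
    - [0,0,0]
  twist: [0,0,0,0,0,0,0]
  gripper: [255,255,255,255,255,255,255]

```text
clock: 2.6
position: [432.1, 47.8, 143.7]
ee_rot: [3.097, 0.527, -0.0]
contact_force: [-0.0, -0.3, 0.4]
width: 0.6
gripper_force: 0.0
```

```bash
python3 - <<'E'
from workcell import imaging
import cv2
d=imaging.get_image("side")
cv2.imwrite("pics/s2.png",cv2.resize(d["frame"][...,::-1][160:310,280:480],None,fx=4,fy=4,interpolation=cv2.INTER_CUBIC))
E
```

```text
(no output)
```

View pics/s2.png

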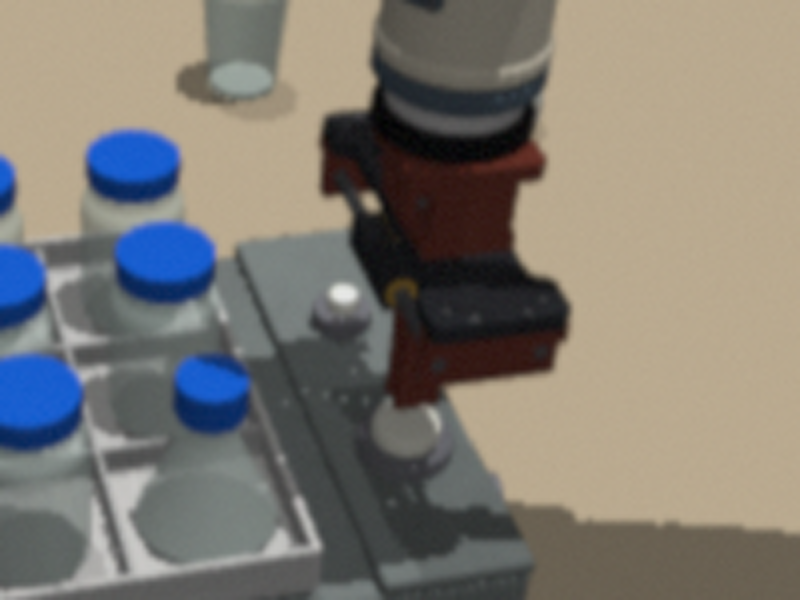

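The closed fingertips are right above the large button (tips at crop (410,400), cap at (408,428)) and clear of bottles and flask. Next I press in small steps, watching the force.

Request:
arm_command:
  dp:
    - [0,0,0.007]
    - [0,0,0.006]
    - [0,0,0.003]
    - [0,0,0.002]
    - [0,0,0.002]
    - [0,0,0]
  twist: [0,0,0,0,0,0]
  gripper: [255,255,255,255,255,255]

```text
clock: 3.25
position: [432.7, 48.7, 125.0]
ee_rot: [3.096, 0.53, 0.003]
contact_force: [-1.3, -1.4, 8.6]
width: 0.2
gripper_force: 4.4
```

Request:
arm_command:
  dp:
    - [0,0,0.001]
    - [0,0,0.001]
    - [0,0,0]
  twist: [0,0,0]
  gripper: [255,255,255]

```text
clock: 3.55
position: [432.8, 48.7, 124.8]
ee_rot: [3.096, 0.53, 0.005]
contact_force: [-6.0, -1.5, 17.3]
width: 0.6
gripper_force: 8.6
```

```bash
python3 - <<'E'
from workcell import imaging,telemetry
import cv2,numpy as np
o=[]
for n,(v,u) in(("side",(235,345)),("top",(265,260))):
    d=imaging.get_image(n)
    o.append(cv2.resize(d["frame"][...,::-1][v:v+60,u:u+66],None,fx=6,fy=6,interpolation=cv2.INTER_CUBIC))
cv2.imwrite("pics/s3.png",np.hstack(o))
for i in range(3):
    imaging.get_image("side")
    s=telemetry.read_state();print(s["position"],s["contact_force"],s["ft_torque"])
E
```

```text
[432.78853679  48.76119675 124.759244  ] [-6.40748885 -1.56598673 17.29189655] [-0.28303245  1.12100743 -0.04053285]
[432.81271067  48.75604031 124.76328986] [-6.50555581 -2.12724349 16.8900923 ] [-0.2297809   1.07221694  0.02820544]
[432.80177307  48.74851526 124.76562879] [-5.95651906 -0.58609109 18.86695042] [-0.33689353  1.08048001 -0.03934442]
```

View pics/s3.png

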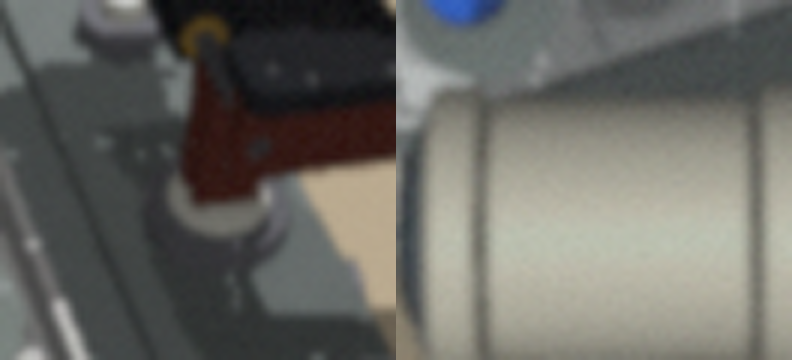

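The tips sit on the cap alone, centred, at 17 N, well above the 5 N spring, so it should be bottomed. I'll confirm the travel by reading force against height while backing off.

Request:
arm_command:
  dp:
    - [0,0,-0.004]
    - [0,0,0]
  twist: [0,0]
  gripper: [255,255]

```text
clock: 4.0
position: [432.7, 48.8, 126.6]
ee_rot: [3.096, 0.53, 0.003]
contact_force: [0.4, -0.9, 4.2]
width: 0.5
gripper_force: 1.9
```

Request:
arm_command:
  dp:
    - [0,0,-0.002]
    - [0,0,0]
  twist: [0,0]
  gripper: [255,255]

```text
clock: 4.2
position: [432.7, 48.7, 127.6]
ee_rot: [3.096, 0.53, 0.001]
contact_force: [2.8, -1.3, 3.1]
width: 0.4
gripper_force: 1.6
```

Request:
arm_command:
  dp:
    - [0,0,-0.002]
    - [0,0,0]
  twist: [0,0]
  gripper: [255,255]

```text
clock: 4.4
position: [432.4, 48.9, 129.3]
ee_rot: [-3.097, -0.53, -0.0]
contact_force: [1.6, -1.3, 2.1]
width: 0.6
gripper_force: 1.2
```

Request:
arm_command:
  dp:
    - [0,0,-0.002]
    - [0,0,0]
  twist: [0,0]
  gripper: [255,255]

```text
clock: 4.6
position: [432.0, 49.1, 131.0]
ee_rot: [-3.096, -0.53, 0.002]
contact_force: [-0.1, -1.0, 1.0]
width: 0.6
gripper_force: 0.7
```

Force falls linearly from 4.2 N to 1 N over 4.4 mm as I back off, which is the button spring, so it was fully pressed. Now I go up and over to the flask.

Request:
arm_command:
  dp:
    - [0,0,-0.01]
    - [0,0,-0.025]
    - [0,0,-0.03]
    - [0,0,-0.03]
    - [0,0,-0.02]
    - [0,0,0]
    - [0,0,0]
  twist: [0,0,0,0,0,0,0]
  gripper: [255,255,255,255,255,255,255]

```text
clock: 5.3
position: [432.3, 48.9, 246.0]
ee_rot: [-3.096, -0.53, 0.001]
contact_force: [-0.0, -0.7, -0.5]
width: 0.6
gripper_force: 0.0
```

Request:
arm_command:
  dp:
    - [0.0235,-0.0067,0]
    - [0.0235,-0.0067,0]
    - [0.0235,-0.0067,0]
    - [0.0235,-0.0067,0]
    - [0.0235,-0.0067,0]
    - [0,0,0]
    - [0,0,0]
  twist: [0,0,0,0,0,0,0]
  gripper: [255,255,255,255,255,255,255]

```text
clock: 6.0
position: [531.3, 119.4, 244.2]
ee_rot: [3.096, 0.53, -0.007]
contact_force: [-0.8, -0.2, -0.2]
width: 0.5
gripper_force: 0.0
```

```bash
python3 - <<'E'
from workcell import imaging
import cv2
d=imaging.get_image("side")
cv2.imwrite("pics/s4.png",cv2.resize(d["frame"][...,::-1][160:310,240:440],None,fx=4,fy=4,interpolation=cv2.INTER_CUBIC))
E
```

```text
(no output)
```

View pics/s4.png

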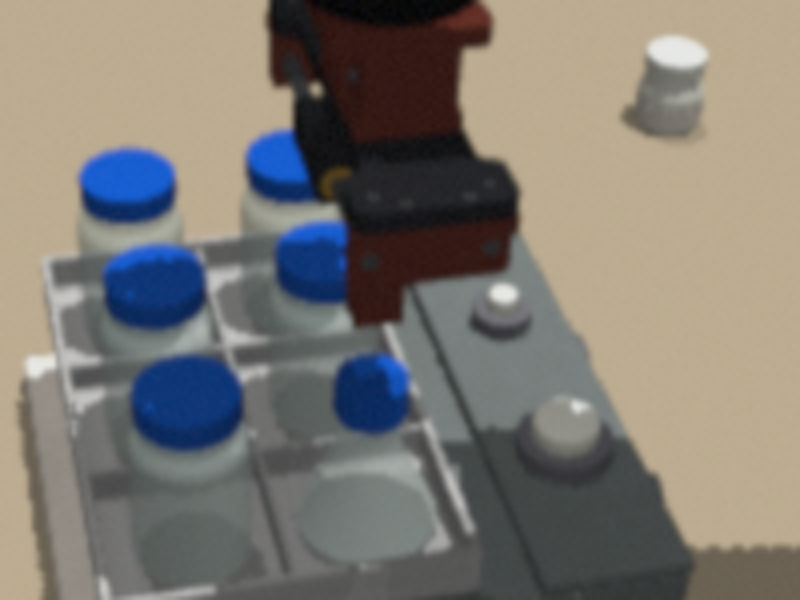

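The tips at crop (375,320) are above the flask's cap at (372,375), clear of it by about 3 cm, and both buttons are up. I'll dwell 2.5 s, then hand in.

Request:
arm_command:
  dp:
    - [0,0,0]
    - [0,0,0]
    - [0,0,0]
    - [0,0,0]
    - [0,0,0]
    - [0,0,0]
    - [0,0,0]
    - [0,0,0]
    - [0,0,0]
    - [0,0,0]
  twist: [0,0,0,0,0,0,0,0,0,0]
  gripper: [255,255,255,255,255,255,255,255,255,255]

```text
clock: 7.05
position: [532.0, 119.5, 246.3]
ee_rot: [3.097, 0.53, -0.0]
contact_force: [-0.2, -0.2, 0.4]
width: 0.3
gripper_force: 0.0
```

Request:
arm_command:
  dp:
    - [0,0,0]
    - [0,0,0]
    - [0,0,0]
    - [0,0,0]
    - [0,0,0]
    - [0,0,0]
    - [0,0,0]
    - [0,0,0]
    - [0,0,0]
    - [0,0,0]
  twist: [0,0,0,0,0,0,0,0,0,0]
  gripper: [255,255,255,255,255,255,255,255,255,255]

```text
clock: 8.05
position: [532.0, 119.5, 246.3]
ee_rot: [-3.097, -0.53, 0.0]
contact_force: [0.0, -0.1, 0.9]
width: 0.5
gripper_force: 0.0
```

Request:
arm_command:
  dp:
    - [0,0,0]
    - [0,0,0]
    - [0,0,0]
    - [0,0,0]
    - [0,0,0]
  twist: [0,0,0,0,0]
  gripper: [255,255,255,255,255]

```text
clock: 8.55
position: [532.0, 119.5, 246.3]
ee_rot: [3.097, 0.53, 0.0]
contact_force: [0.3, -0.6, -0.0]
width: 0.6
gripper_force: 0.0
```

```bash
python3 -c "
from workcell import hand_in
print(hand_in())"
```

```text
the job is handed in; nothing more can be done
None
```

I pressed the stop button fully and let it come back up, then held the fingertips about 35 mm above the tray flask's cap for 2.5 s without touching it, and handed the job in still pointing there; no verdict came back.

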